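# Load the reagent feed tray emptiest first

### The arm

A 6-joint arm with a two-finger parallel gripper is mounted at the origin on the work surface. World frame = base frame: x ahead of the robot, y to its left, z up, the work surface at z = 0. Lengths are in m, angles in rad, forces in N, time in s.
With the tool pointing down it reaches from about 0.25 to 0.775 m from the base axis. Payload 4 kg.
Tool frame: the origin (TCP) lies midway between the tips of the shut fingers; the grasp point (between the pads) lies 19 mm behind it; z points along the fingers, y is the line along which they close (so a half turn about z gives the same grasp; the last joint's range is limited). The gripper opens to 94 mm and grips with 3 to 60 N. Pads are 16 mm wide; open, the fingers measure 119 mm over their backs; the gripper's body (75 mm by 177 mm) begins 78 mm behind the grasp point.
Start: joints at [-0.103, 0.087, 1.371, -0, 1.684, -0.103], TCP at [0.55, -0, 0.206] pointing down, gripper open.
Joint ranges: [-3.1, 3.1], [-0.76, 2.03], [0.27, 2.55], [-1.08, 4.22], [0.17, 2.65], [-2.57, 2.57]. Speed limits (rad/s): [2.79, 2.79, 3.14, 3.14, 3.14, 3.14].

### API

Orientations are given as [roll, pitch, yaw] about the fixed x, y, z axes, in that order (R = Rz(yaw) Ry(pitch) Rx(roll)).
In Python, from bench import get_obs, snapshot, close_job gives the robot as it stands. The module is installed in compiled form; this text tells all that it offers.
- The arm moves only by the tool drive_tool, never from a script. Its argument "commands" is a list of rows, each a list of 6 numbers: the shift along the tool's x, y, z in units of 0.04 m (1.0 is 0.04 m), then the turn, a rotation vector about the tool's x, y, z in units of 0.1 rad (1.0 is 0.1 rad). In form: [[dx, dy, dz, wx, wy, wz], ...]. A call has 1 to 20 rows; each row shifts and turns the commanded pose from where the row before left it, along the tool's axes as they then stand; what a row does not reach is not made up. A row lasts 1/8 s, in which the tool goes at most 62.5 mm and 10.7 degrees, less where a joint would pass 70% of its speed; a pose out of reach is approached as far as the arm can. A call with a number of a shift or a turn outside -1 to 1 is refused whole. A call with a gripper value outside its range is refused whole. "gripper" is the closure, from 0 (fully open) to 1 (shut), set as the call begins (left out, the last holds). The fingers move at their own pace and stop on an object; the grip force is fixed at half the most. Time passes only in rows, so rows that do not move let the fingers close. It gives the time, the measured TCP pose, the force, the opening and the grip force at its end, in the units of the state.
- get_obs(): the state, without advancing time (a new reading comes with each control period).
- snapshot(name): name is "scene" or "side" or "wrist"; returns a dict with "image" (480x640x3 uint8, blue, green, red), "range_z" (480x640 float32, m along the optical axis (not along the pixel's ray), 0 where there is no reading), "fx", "fy", "cx", "cy" (pixels), "rvec" (rotation vector, rad) and "tvec" (3), from world to camera coordinates, as OpenCV has them. Camera axes: x right, y down, z forward; pixel columns grow to the right and rows downward; lengths in m; the calibration is good to about 2 mm. A picture is of the moment at which its call begins.
- close_job(): hands the job in; it is judged then, once.
The state is a dict: "time": time; "joint_positions": joint angles; "qvel": joint speeds; "joint_torque": joint torques, N m; "tool_pos": TCP position; "ee_rot": TCP orientation; "wrist_force": force on the tool from outside, world axes, zero at the start; "wrist_torque": the same for the moment, N m; "width": finger opening in m; "finger_force": force on a finger pad.
Only numpy, scipy, OpenCV 4.12 (cv2) and the standard library are available. Lean on these libraries where they do the work, as an engineer would, in place of code of your own. Each camera call takes 0.05 s, during which the arm holds its last target. There are 200 camera calls.

### The job

The three white reagent bottles on the green mat look alike but hold different amounts: feel by lifting which is lightest, middling and heaviest, and stand them in the three pockets of the feed tray in order of weight, so that the lightest is in the pocket nearest the draw-off post (to be used up first) and the heaviest in the pocket farthest from it. Keep the bottles upright, set them down gently on the tray's floor rather than dropping them, and leave the wash bottle, measuring cylinder and beaker standing where they are.

Things in the scene. Friction and masses are not known exactly. Their poses are not given: they have to be found in the camera images.
- bottle_a_mid (a point): One of three look-alike bottles: opaque white, round, body 52 mm across up to 78 mm, shoulder, then black cap 34 mm across at 97 to 125 mm above the underside; 125 mm tall. Point: its centre, 62.5 mm above the underside, z up its axis. Of the three one weighs about 120 g, one 300 g, one 520 g (each +-10 %), any may be any. Starts upright on the mat.
- bottle_b_mid (a point): One of three look-alike bottles: opaque white, round, body 52 mm across up to 78 mm, shoulder, then black cap 34 mm across at 97 to 125 mm above the underside; 125 mm tall. Point: its centre, 62.5 mm above the underside, z up its axis. Of the three one weighs about 120 g, one 300 g, one 520 g (each +-10 %), any may be any. Starts upright on the mat.
- bottle_c_mid (a point): One of three look-alike bottles: opaque white, round, body 52 mm across up to 78 mm, shoulder, then black cap 34 mm across at 97 to 125 mm above the underside; 125 mm tall. Point: its centre, 62.5 mm above the underside, z up its axis. Of the three one weighs about 120 g, one 300 g, one 520 g (each +-10 %), any may be any. Starts upright on the mat.
- tray: Grey plastic feed tray, fixed to the bench, 82 mm (its x) by 236 mm (its y), walls 30 mm high and 5 mm thick, floor 5 mm thick. Two dividers make three pockets in a row along its y, centred at y = -77, 0 and +77 mm (x = 0), each 72 by 72 mm inside. Origin: centre of its underside, z up.
- post_foot (a point): Draw-off post, fixed to the bench beyond one end of the tray (either end), 165 mm from the tray's centre along the tray's y: upright steel rod 16 mm thick on a 50 mm square foot, black clamp (26 mm thick) at 150 to 172 mm, 220 mm tall. This point is the centre of its underside.
- overflow_jar: Clear open overflow jar, 54 mm across, 75 mm tall, fixed beyond the tray's other end, 165 mm from the tray's centre. Origin: centre of its underside. Not to be used.
- mat: Pale green absorbent mat, fixed, 260 mm (x) by 340 mm (y), 4 mm thick; the bottles and glassware stand on it. Origin: centre of its underside.
- wash_bottle_mid (a point): Bystander: loose white wash bottle, 58 mm across up to 115 mm high, narrowing to a 32 mm neck, 165 mm tall, with a thin slanting spout along its x (35 mm out, up to 195 mm high). This point is on its axis, 82.5 mm above its underside.
- cylinder_mid (a point): Bystander: loose clear measuring cylinder, tube 26 mm thick, 195 mm tall, on a round foot 54 mm across and 10 mm high. This point is on its axis, 97.5 mm above its underside.
- beaker_mid (a point): Bystander: loose glass beaker, 62 mm across at the rim, 75 mm tall. This point is its centre, 37.5 mm above its underside.
Not all that is in view belongs to the job. Leave any orange or purple look-alike of the part that bears bottle_c_mid alone. Leave any yellow look-alike of the part that bears bottle_b_mid alone.

How it is judged:
By the outcome, as a careful person would: the job done as asked, in the order asked, and still so for the second after the job is handed in, with the robot touching nothing.
It also fails if it takes over 72 s, if anything falls off the work surface, if the arm or the gripper's body presses on something with over 40 N, if the wrist force passes 120 N, or if a joint passes its speed limit or range.

## Working session

There is one attempt and no reset: what is moved stays moved. The work goes in short steps, Python scripts to look and compute and a tool call to move; the robot and the scene stay as the last step left them, time stands still between calls to the robot, and variables do not carry over. Pictures are saved under pics/ and viewed, at most 10 in all, crops included, and the job is handed in when it is done.

Besides the shell and the picture viewer there is one more tool, called as a command line: name --pt "numbers of a row" for each row, then --argument value for the rest. drive_tool: Moves the arm, as the interface text tells. Its arguments: {"type":"object","properties":{"commands":{"type":"array"},"gripper":{"type":"number"}},"required":["commands"]}

```bash
mkdir -p pics
cat > h.py <<'E'
import numpy as np, cv2
from bench import get_obs, snapshot
def cloud(s):
    z=s["range_z"]; v,u=np.mgrid[:480,:640]
    P=np.stack([(u-s["cx"])/s["fx"]*z,(v-s["cy"])/s["fy"]*z,z],-1)
    R=cv2.Rodrigues(np.array(s["rvec"],float))[0]
    W=(P-np.array(s["tvec"]).ravel())@R
    W[z==0]=np.nan
    return W
E
python3 - <<'E'
from h import *
a=snapshot("scene");b=snapshot("side")
for n,s in(("scene",a),("side",b)):
    cv2.imwrite(f"pics/{n}0.png",s["image"]); np.savez(f"{n}0.npz",**s)
    R=cv2.Rodrigues(np.array(s["rvec"],float))[0]; print(n,-R.T@np.array(s["tvec"]).ravel(),R[2],s["fx"])
print(get_obs())
E
```

```text
scene [1.29021656 0.57056301 0.77735123] [-0.6944351  -0.43712352 -0.57156182] 503.5939642712449
side [0.04052757 0.89567491 0.90070986] [ 0.34021782 -0.67934714 -0.65018405] 488.3369098232058
{'time': 0.1, 'joint_positions': array([-1.03109774e-01,  8.78915231e-02,  1.37210204e+00, -6.13236929e-06,
        1.68359247e+00, -1.03108219e-01]), 'qvel': array([ 0.00074814, -0.00185152, -0.00406586, -0.00273974,  0.00039572,
       -0.0010407 ]), 'joint_torque': array([ 2.25695316e-03, -3.41256917e+01, -3.03301656e+01,  7.19034858e-02,
        3.05556308e-02, -9.49158243e-05]), 'tool_pos': array([5.49506124e-01, 3.89618198e-05, 2.04416070e-01]), 'ee_rot': array([-3.13960923e+00, -1.99107621e-04,  1.57079389e+00]), 'wrist_force': array([ 0.43609367,  0.55861502, -0.06313302]), 'wrist_torque': array([0.01540174, 0.02314645, 0.06826027]), 'finger_force': 0.0, 'width': 0.0939673395003136}
```

View pics/scene0.png

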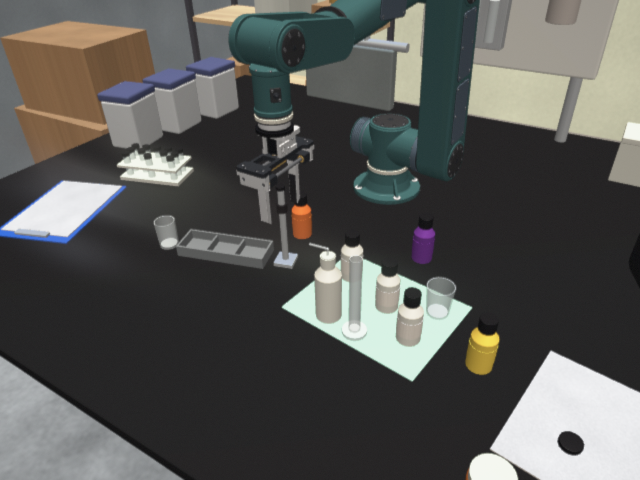

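View pics/side0.png

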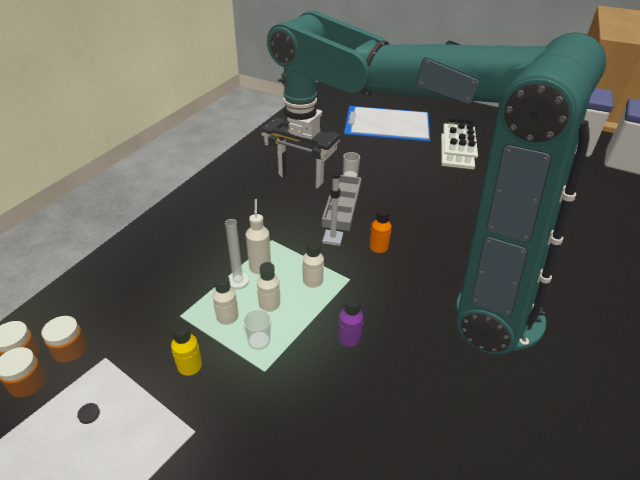

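The scene view shows three white bottles with black caps on the mat at about (351,257), (388,289) and (410,319). In the side view they are at (313,267), (268,287) and (225,303). The coloured look-alikes (orange, purple, yellow) stand off the mat. The post is at (285,260), at the tray end nearest the mat, and the jar is at (167,233).

```bash
cat > m.py <<'E'
from h import *
out=[]
for n in("scene","side"):
    s=dict(np.load(f"{n}0.npz")); W=cloud(s); im=s["image"]; hsv=cv2.cvtColor(im,cv2.COLOR_BGR2HSV)
    x,y,z=W[...,0],W[...,1],W[...,2]
    def cl(m,name,minn=25):
        k,l,st,c=cv2.connectedComponentsWithStats(m.astype(np.uint8))
        for i in range(1,k):
            if st[i,4]>=minn:
                p=W[l==i]; print(n,name,c[i].round(),st[i,4],"min",np.nanmin(p,0).round(3),"max",np.nanmax(p,0).round(3),"med",np.nanmedian(p,0).round(3))
    reg=(np.hypot(x,y)>.22)&(x>.05)&(x<.85)&(abs(y)<.6)
    V=im.max(-1)
    cl(reg&(z>.124)&(z<.135)&(V<60),"captop",15)
    g=(hsv[...,0]>50)&(hsv[...,0]<90)&(hsv[...,1]>20)&(hsv[...,2]>150)&(z<.02)&reg
    cl(g,"mat",500)
    cl(reg&(z>.022)&(z<.04)&(hsv[...,1]<60)&(V>60),"traytop?",60)
    cl(reg&(z>.05)&(z<.2)&(hsv[...,1]<60)&(V>70),"tall",60)
    m=(g*255).astype(np.uint8); c=max(cv2.findContours(m,0,2)[0],key=cv2.contourArea)
    h=cv2.convexHull(c); q=cv2.approxPolyDP(h,8,True)[:,0]
    R=cv2.Rodrigues(s["rvec"])[0]; C=-R.T@s["tvec"].ravel()
    for u,v in q:
        d=R.T@np.array([(u-s["cx"])/s["fx"],(v-s["cy"])/s["fy"],1]); print("matcorner",(u,v),(C+d*(.004-C[2])/d[2]).round(3))
E
python3 m.py
```

```text
scene captop [302. 194.] 28 min [ 0.336 -0.093  0.124] max [ 0.362 -0.071  0.128] med [ 0.349 -0.08   0.125]
scene captop [426. 216.] 72 min [0.276 0.222 0.124] max [0.31  0.253 0.128] med [0.292 0.237 0.125]
scene captop [352. 234.] 116 min [0.43  0.104 0.124] max [0.467 0.138 0.133] med [0.452 0.122 0.129]
scene captop [389. 263.] 146 min [0.485 0.223 0.124] max [0.521 0.257 0.133] med [0.506 0.242 0.129]
scene captop [412. 294.] 150 min [0.556 0.307 0.124] max [0.587 0.336 0.132] med [0.575 0.322 0.129]
scene captop [489. 319.] 127 min [0.547 0.453 0.124] max [0.579 0.484 0.129] med [0.563 0.469 0.125]
scene mat [383. 324.] 6718 min [ 0.367  0.034 -0.003] max [0.668 0.406 0.019] med [0.571 0.266 0.004]
scene traytop? [224. 245.] 827 min [ 0.452 -0.338  0.022] max [ 0.598 -0.087  0.034] med [ 0.528 -0.21   0.027]
scene traytop? [168. 239.] 114 min [ 0.55  -0.38   0.022] max [ 0.599 -0.342  0.04 ] med [ 0.586 -0.351  0.032]
scene traytop? [386. 303.] 142 min [0.497 0.217 0.022] max [0.531 0.267 0.04 ] med [0.525 0.249 0.031]
scene traytop? [437. 309.] 138 min [0.46  0.322 0.022] max
[... 3411 characters left out ...]
42  0.103 0.05 ] max [0.47  0.15  0.107] med [0.436 0.138 0.081]
side tall [268. 283.] 578 min [0.474 0.221 0.05 ] max [0.526 0.268 0.133] med [0.492 0.253 0.087]
side tall [225. 299.] 476 min [0.54  0.298 0.05 ] max [0.591 0.349 0.131] med [0.553 0.336 0.083]
side tall [257. 323.] 523 min [0.432 0.315 0.05 ] max [0.492 0.377 0.084] med [0.464 0.344 0.068]
side tall [ 60. 330.] 804 min [0.782 0.525 0.051] max [0.85  0.595 0.077] med [0.813 0.564 0.071]
matcorner (np.int32(272), np.int32(240)) [0.621 0.037 0.004]
matcorner (np.int32(349), np.int32(280)) [0.366 0.075 0.004]
matcorner (np.int32(263), np.int32(370)) [0.413 0.406 0.004]
matcorner (np.int32(180), np.int32(316)) [0.665 0.374 0.004]
```

Candidates in the scene view are white (351,257), (388,289) and (410,319), orange (302,218), purple (424,240) and yellow (483,348). The three white ones on the green mat fit. I'll confirm in a crop.

```bash
python3 - <<'E'
from h import *
im=cv2.imread("pics/scene0.png")[190:390,270:510]
cv2.imwrite("pics/crop0.png",cv2.resize(im,None,fx=3,fy=3,interpolation=cv2.INTER_CUBIC))
E
cat >> h.py <<'E'
from scipy.spatial.transform import Rotation
P={'P1':(.447,.123),'P2':(.501,.2415),'P3':(.5675,.323),'near':(.5026,-.1355),'mid':(.524,-.2095),'far':(.5454,-.2835)}
def go(x,y,z,yaw=None):
    o=get_obs(); R=Rotation.from_euler('xyz',o['ee_rot']).as_matrix()
    print('t',round(o['time'],2),'pos',o['tool_pos'].round(4),'rpy',o['ee_rot'].round(3),'w',round(o['width'],4),'F',o['wrist_force'].round(2))
    d=R.T@(np.array([x,y,z])-o['tool_pos'])/.04
    print('units',d.round(2))
    if yaw is not None: print('turn units',((Rotation.from_matrix(R).inv()*Rotation.from_euler('xyz',[np.pi,0,yaw])).as_rotvec()/.1).round(2))
E
```

```text
(no output)
```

View pics/crop0.png

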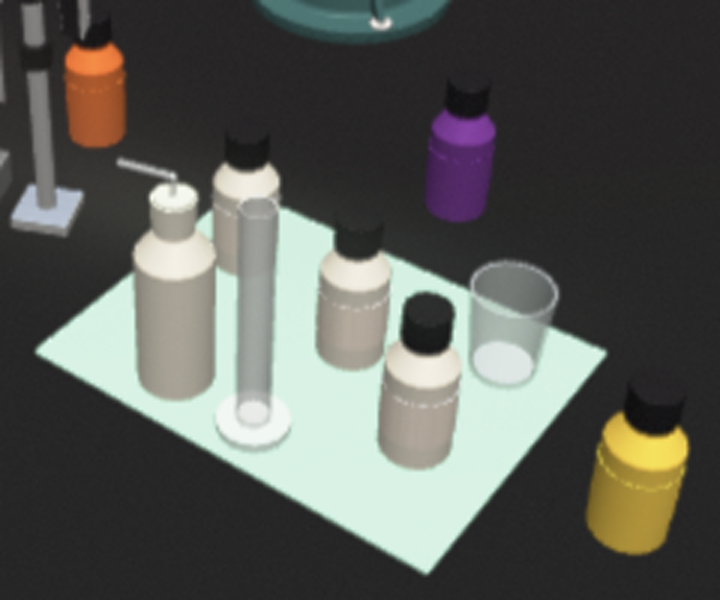

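The crop shows three white, black-capped bottles on the mat at crop positions (246,200), (357,290) and (425,385). The wash bottle's spout points left, towards the post. I'll move above P1.

drive_tool --pt "0 0 -1 0 0 0" --pt "0 0 -1 0 0 0" --pt "0 0 -1 0 0 0" --pt "0.77 -0.645 0 0 0 0" --pt "0.77 -0.645 0 0 0 0" --pt "0.77 -0.645 0 0 0 0" --pt "0.77 -0.645 0 0 0 0" --pt "0 0 0 0 0 -0.95" --pt "0 0 0 0 0 -0.95" --pt "0 0 0 0 0 -0.95" --pt "0 0 0 0 0 -0.95" --pt "0 0 0 0 0 -0.95" --pt "0 0 0 0 0 -0.95" --pt "0 0 0 0 0 -0.95" --pt "0 0 0 0 0 -0.95" --pt "0 0 0 0 0 -0.95" --pt "0 0 0 0 0 -0.95" --pt "0 0 0 0 0 -0.95" --gripper 0

```text
time: 2.35
tool_pos: [0.4466, 0.1232, 0.3249]
ee_rot: [-3.141, -0.001, 2.619]
wrist_force: [0.0, -0.0, 0.1]
width: 0.0939
finger_force: 0.0
```

```bash
python3 -c "
from h import *
go(*P['P1'],.098,2.618)"
```

```text
t 2.35 pos [0.4466 0.1232 0.3249] rpy [-3.141e+00 -1.000e-03  2.619e+00] w 0.0939 F [ 0.04 -0.04  0.13]
units [-0.02  0.    5.67]
turn units [-0.01 -0.01  0.01]
```

drive_tool --pt "0 0 1 0 0 0" --pt "0 0 1 0 0 0" --pt "0 0 1 0 0 0" --pt "0 0 1 0 0 0" --pt "0 0 0.8 0 0 0" --pt "0 0 0.5 0 0 0" --pt "0 0 0.35 0 0 0" --pt "0 0 0 0 0 0"

```text
time: 3.35
tool_pos: [0.446, 0.123, 0.0984]
ee_rot: [-3.14, -0.002, 2.616]
wrist_force: [0.3, 0.1, 1.1]
width: 0.094
finger_force: 0.0
```

drive_tool --pt "0 0 0 0 0 0" --pt "0 0 0 0 0 0" --pt "0 0 0 0 0 0" --pt "0 0 0 0 0 0" --pt "0 0 0 0 0 0" --pt "0 0 0 0 0 0" --gripper 1

```text
time: 4.1
tool_pos: [0.4468, 0.1232, 0.0995]
ee_rot: [-3.142, 0.0, 2.616]
wrist_force: [0.4, -0.2, 0.5]
width: 0.0373
finger_force: 0.1
```

drive_tool --pt "0 0 -0.2 0 0 0" --pt "0 0 -0.4 0 0 0" --pt "0 0 -0.6 0 0 0" --pt "0 0 0 0 0 0" --pt "0 0 0 0 0 0" --pt "0 0 0 0 0 0" --pt "0 0 0 0 0 0"

```text
time: 4.97
tool_pos: [0.4463, 0.1231, 0.1466]
ee_rot: [-3.141, -0.001, 2.616]
wrist_force: [-0.8, 0.4, -0.4]
width: 0.0335
finger_force: 30.0
```

```bash
python3 -c "
from h import *
go(*P['P1'],.33,2.618)"
```

```text
t 4.97 pos [0.4463 0.1231 0.1466] rpy [-3.141e+00 -1.000e-03  2.616e+00] w 0.0335 F [-0.81  0.4  -0.45]
units [-0.01  0.   -4.59]
turn units [-0.01 -0.01 -0.02]
```

drive_tool --pt "0 0 0 0 0 0" --pt "0 0 0 0 0 0"

```text
time: 5.22
tool_pos: [0.4467, 0.1232, 0.1473]
ee_rot: [-3.141, -0.0, 2.616]
wrist_force: [0.3, 0.4, -0.5]
width: 0.0331
finger_force: 30.0
```

Run:
```python
from h import *
F=[]
for i in range(6):
    s=snapshot("side"); F.append(get_obs()['wrist_force'])
print(np.array(F).round(2), np.mean(F,0))
W=cloud(s); x,y,z=np.moveaxis(W,-1,0)
m=(np.hypot(x-.447,y-.123)<.03)
print(np.nanmin(z[m]),np.histogram(z[m],np.arange(-.01,.2,.01)))
```

```text
[[-0.53 -0.27 -1.32]
 [-0.5  -0.64 -0.95]
 [-0.13  0.03 -1.15]
 [-0.07 -0.17 -1.98]
 [-0.09 -0.8  -1.24]
 [-0.45 -0.16 -1.18]] [-0.29465308 -0.33448128 -1.30569107]
-0.0002951688587540266 (array([  2, 301,   1,   0,   0,   0,  43,  58,  59,  58,  71,  61,  76,
        81, 108,  49,  63,  79, 151,  55]), array([-0.01,  0.  ,  0.01,  0.02,  0.03,  0.04,  0.05,  0.06,  0.07,
        0.08,  0.09,  0.1 ,  0.11,  0.12,  0.13,  0.14,  0.15,  0.16,
        0.17,  0.18,  0.19]))
```

Readings average −1.3 N, so P1 is the lightest (about 120 g). It goes in the near pocket.

drive_tool --pt "0 0 -0.8 0 0 0" --pt "0 0 -1 0 0 0" --pt "0 0 -1 0 0 0" --pt "0 0 -1 0 0 0" --pt "0 0 -1 0 0 0" --pt "-0.555 -0.615 0 0 0 0" --pt "-0.555 -0.615 0 0 0 0" --pt "-0.555 -0.613 0 0 0 0" --pt "-0.555 -0.613 0 0 0 0" --pt "-0.555 -0.613 0 0 0 0" --pt "-0.555 -0.613 0 0 0 0" --pt "-0.555 -0.613 0 0 0 0" --pt "-0.555 -0.613 0 0 0 0" --pt "0 0 0 0 0 0"

```text
time: 7.28
tool_pos: [0.502, -0.1375, 0.3385]
ee_rot: [-3.141, -0.001, 2.613]
wrist_force: [0.5, 0.6, -1.0]
width: 0.0333
finger_force: 30.0
```

drive_tool --pt "0 0 0 0 0 0.85" --pt "0 0 0 0 0 0.85" --pt "0 0 0 0 0 0.85" --pt "0 0 0 0 0 0.85" --pt "0 0 0 0 0 0.85" --pt "0 0 0 0 0 0.85" --pt "0 0 0 0 0 0.85" --pt "0 0 0 0 0 0.85" --pt "0 0 0 0 0 0.85" --pt "0 0 0 0 0 0"

```text
time: 8.52
tool_pos: [0.5018, -0.1348, 0.3398]
ee_rot: [3.141, -0.0, 1.853]
wrist_force: [-0.1, -0.9, -0.8]
width: 0.0336
finger_force: 30.0
```

```bash
python3 -c "
from h import *
go(*P['near'],.1005,1.853)
s=snapshot('scene');cv2.imwrite('pics/n1.png',s['image'][100:330,120:440])
W=cloud(s); x,y,z=np.moveaxis(W,-1,0); m=(np.hypot(x-.5026,y+.1355)<.04)&(z>.12)&(z<.33)
print(np.nanmin(W[m],0),np.nanmax(W[m],0))
F=[]
for i in range(3): snapshot('side'); F.append(get_obs()['wrist_force'][2])
print(F)
"
```

```text
t 8.53 pos [ 0.5018 -0.1348  0.3398] rpy [ 3.141 -0.     1.853] w 0.0336 F [-0.14 -0.87 -0.79]
units [-0.02  0.01  5.98]
turn units [ 0.01 -0.   -0.  ]
[ 0.48522218 -0.15793563  0.24303436] [ 0.53224349 -0.10839063  0.32985835]
[np.float64(-1.2501805807638613), np.float64(-1.0949731522015165), np.float64(-2.146995625378437)]
```

View pics/n1.png

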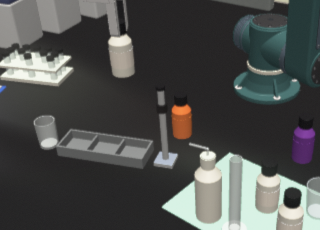

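The bottle hangs upright at crop (121,55), above the tray. Lowering it now.

drive_tool --pt "0 0 1 0 0 0" --pt "0 0 1 0 0 0" --pt "0 0 1 0 0 0" --pt "0 0 1 0 0 0" --pt "0 0 0.8 0 0 0" --pt "0 0 0.5 0 0 0" --pt "0 0 0.3 0 0 0" --pt "0 0 0.2 0 0 0" --pt "0 0 0.1 0 0 0" --pt "0 0 0 0 0 0" --pt "0 0 0 0 0 0"

```text
time: 10.1
tool_pos: [0.5024, -0.1359, 0.1043]
ee_rot: [3.14, 0.001, 1.851]
wrist_force: [0.8, -0.4, -1.3]
width: 0.0334
finger_force: 30.0
```

```bash
python3 -c "
from h import *
go(*P['near'],.1005,1.853)"
```

```text
t 10.1 pos [ 0.5024 -0.1359  0.1043] rpy [3.140e+00 1.000e-03 1.851e+00] w 0.0334 F [ 0.81 -0.43 -1.27]
units [0.01 0.01 0.09]
turn units [ 0.01  0.01 -0.02]
```

drive_tool --pt "0 0 0.04 0 0 0" --pt "0 0 0.03 0 0 0" --pt "0 0 0 0 0 0"

```text
time: 10.48
tool_pos: [0.5023, -0.136, 0.1017]
ee_rot: [3.141, 0.001, 1.851]
wrist_force: [-1.4, 0.3, 4.7]
width: 0.0332
finger_force: 30.0
```

drive_tool --pt "0 0 0.03 0 0 0" --pt "0 0 0 0 0 0"

```text
time: 10.72
tool_pos: [0.5024, -0.1362, 0.1017]
ee_rot: [3.14, 0.002, 1.851]
wrist_force: [-1.5, 1.1, 8.1]
width: 0.0339
finger_force: 30.0
```

Contact is made (+8 N), so I'll ease off and release.

drive_tool --pt "0 0 -0.04 0 0 0" --pt "0 0 0 0 0 0"

```text
time: 10.98
tool_pos: [0.5022, -0.136, 0.1017]
ee_rot: [3.141, 0.001, 1.851]
wrist_force: [-1.0, -1.1, 4.8]
width: 0.0333
finger_force: 30.0
```

drive_tool --pt "0 0 0 0 0 0" --pt "0 0 0 0 0 0" --pt "0 0 0 0 0 0" --pt "0 0 0 0 0 0" --pt "0 0 0 0 0 0" --pt "0 0 -0.3 0 0 0" --pt "0 0 -0.7 0 0 0" --pt "0 0 -1 0 0 0" --pt "0 0 -1 0 0 0" --pt "0 0 -1 0 0 0" --pt "0 0 -1 0 0 0" --pt "0 0 0 0 0 -0.95" --pt "0 0 0 0 0 -0.95" --pt "0 0 0 0 0 -0.95" --pt "0 0 0 0 0 -0.95" --pt "0 0 0 0 0 -0.95" --pt "0 0 0 0 0 -0.95" --pt "0 0 0 0 0 -0.95" --pt "0 0 0 0 0 -0.95" --pt "0 0 0 0 0 0" --gripper 0

```text
time: 13.48
tool_pos: [0.5019, -0.1357, 0.3021]
ee_rot: [3.141, 0.001, 2.61]
wrist_force: [-0.2, -0.2, -0.2]
width: 0.094
finger_force: 0.0
```

```bash
python3 -c "
from h import *
go(*P['P2'],.3,2.618)
s=snapshot('scene');W=cloud(s); x,y,z=np.moveaxis(W,-1,0); m=(np.hypot(x-.5026,y+.1355)<.04)&(z>.04)&(z<.2)
print(np.nanmin(W[m],0),np.nanmax(W[m],0))"
```

```text
t 13.47 pos [ 0.5019 -0.1357  0.3021] rpy [3.141e+00 1.000e-03 2.610e+00] w 0.094 F [-0.19 -0.2  -0.19]
units [4.8  8.12 0.05]
turn units [ 0.    0.01 -0.08]
[ 0.4806085  -0.16017866  0.04021762] [ 0.53128024 -0.10975976  0.1328704 ]
```

drive_tool --pt "0.533 0.902 0 0 0 0" --pt "0.533 0.902 0 0 0 0" --pt "0.533 0.902 0 0 0 0" --pt "0.533 0.902 0 0 0 0" --pt "0.533 0.902 0 0 0 0" --pt "0.533 0.902 0 0 0 0" --pt "0.533 0.902 0 0 0 0" --pt "0.533 0.902 0 0 0 0" --pt "0.533 0.902 0 0 0 0" --pt "0 0 0 0 0 0"

```text
time: 14.78
tool_pos: [0.5003, 0.2438, 0.3008]
ee_rot: [-3.141, -0.001, 2.614]
wrist_force: [-0.5, -0.6, -0.1]
width: 0.094
finger_force: 0.0
```

```bash
python3 -c "
from h import *
go(*P['P2'],.098,2.618)"
```

```text
t 14.78 pos [0.5003 0.2438 0.3008] rpy [-3.141e+00 -1.000e-03  2.614e+00] w 0.094 F [-0.54 -0.6  -0.07]
units [-0.05 -0.04  5.07]
turn units [-0.   -0.01 -0.04]
```

drive_tool --pt "0 0 1 0 0 0" --pt "0 0 1 0 0 0" --pt "0 0 1 0 0 0" --pt "0 0 0.9 0 0 0" --pt "0 0 0.6 0 0 0" --pt "0 0 0.4 0 0 0" --pt "0 0 0.15 0 0 0" --pt "0 0 0 0 0 0"

```text
time: 15.78
tool_pos: [0.5012, 0.2413, 0.0996]
ee_rot: [3.141, 0.001, 2.61]
wrist_force: [-0.3, -0.1, -0.0]
width: 0.094
finger_force: 0.0
```

drive_tool --pt "0 0 0 0 0 0" --pt "0 0 0 0 0 0" --pt "0 0 0 0 0 0" --pt "0 0 0 0 0 0" --pt "0 0 0 0 0 0" --pt "0 0 0 0 0 0" --pt "0 0 0 0 0 0" --pt "0 0 0 0 0 0" --gripper 1

```text
time: 16.77
tool_pos: [0.5007, 0.2414, 0.0991]
ee_rot: [-3.141, -0.0, 2.611]
wrist_force: [-0.6, 0.6, -0.1]
width: 0.0334
finger_force: 30.0
```

drive_tool --pt "0 0 -0.2 0 0 0" --pt "0 0 -0.4 0 0 0" --pt "0 0 -0.8 0 0 0" --pt "0 0 -1 0 0 0" --pt "0 0 -1 0 0 0" --pt "0 0 -1 0 0 0" --pt "0 0 -1 0 0 0" --pt "0 0 -0.6 0 0 0" --pt "0 0 0 0 0 0" --pt "0 0 0 0 0 0"

```text
time: 18.02
tool_pos: [0.5004, 0.2413, 0.3379]
ee_rot: [-3.14, -0.001, 2.611]
wrist_force: [-0.1, -0.2, -5.1]
width: 0.0334
finger_force: 30.0
```

```bash
python3 -c "
from h import *
F=[]
for i in range(6): snapshot('side'); F.append(get_obs()['wrist_force'][2])
print(np.round(F,2),np.mean(F))
go(*P['mid'],.34,2.618)
go(*P['far'],.34,2.618)"
```

```text
[-4.71 -4.54 -5.03 -4.72 -5.22 -4.65] -4.812610665613948
t 18.32 pos [0.5005 0.2413 0.338 ] rpy [-3.140e+00 -1.000e-03  2.611e+00] w 0.0334 F [ 0.77 -0.38 -4.65]
units [-6.21 -9.42 -0.04]
turn units [-0.02 -0.01 -0.07]
t 18.32 pos [0.5005 0.2413 0.338 ] rpy [-3.140e+00 -1.000e-03  2.611e+00] w 0.0334 F [ 0.77 -0.38 -4.65]
units [ -7.61 -10.75  -0.04]
turn units [-0.02 -0.01 -0.07]
```

−4.8 N means the heaviest, so this one goes in the far pocket.

drive_tool --pt "-0.4 -0.57 0 0 0 0" --pt "-0.515 -0.73 0 0 0 0" --pt "-0.515 -0.73 0 0 0 0" --pt "-0.515 -0.73 0 0 0 0" --pt "-0.515 -0.73 0 0 0 0" --pt "-0.515 -0.73 0 0 0 0" --pt "-0.515 -0.73 0 0 0 0" --pt "-0.515 -0.73 0 0 0 0" --pt "-0.515 -0.73 0 0 0 0" --pt "-0.515 -0.73 0 0 0 0" --pt "-0.515 -0.73 0 0 0 0" --pt "-0.515 -0.73 0 0 0 0" --pt "-0.515 -0.73 0 0 0 0" --pt "-0.515 -0.73 0 0 0 0" --pt "-0.515 -0.69 0 0 0 0" --pt "0 0 0 0 0 0"

```text
time: 20.32
tool_pos: [0.5453, -0.286, 0.3372]
ee_rot: [-3.141, -0.003, 2.607]
wrist_force: [-0.9, 0.0, -4.2]
width: 0.0335
finger_force: 30.0
```

drive_tool --pt "0 0 0 0 0 0.84" --pt "0 0 0 0 0 0.84" --pt "0 0 0 0 0 0.84" --pt "0 0 0 0 0 0.84" --pt "0 0 0 0 0 0.84" --pt "0 0 0 0 0 0.84" --pt "0 0 0 0 0 0.84" --pt "0 0 0 0 0 0.84" --pt "0 0 0 0 0 0.84" --pt "0 0 0 0 0 0"

```text
time: 21.58
tool_pos: [0.5457, -0.2826, 0.3391]
ee_rot: [3.142, -0.001, 1.857]
wrist_force: [0.8, 0.2, -4.3]
width: 0.0333
finger_force: 30.0
```

```bash
python3 -c "
from h import *
go(*P['far'],.1017,1.853)
s=snapshot('scene');W=cloud(s); x,y,z=np.moveaxis(W,-1,0); m=(np.hypot(x-.5454,y+.2835)<.04)&(z>.1)&(z<.33)
print(np.nanmin(W[m],0),np.nanmax(W[m],0))"
```

```text
t 21.57 pos [ 0.5457 -0.2826  0.3391] rpy [ 3.142e+00 -1.000e-03  1.857e+00] w 0.0333 F [ 0.83  0.15 -4.28]
units [-0.02 -0.01  5.93]
turn units [ 0.   -0.01  0.04]
[ 0.52607815 -0.30401511  0.24303798] [ 0.57601136 -0.25473043  0.32991663]
```

drive_tool --pt "0 0 1 0 0 0" --pt "0 0 1 0 0 0" --pt "0 0 1 0 0 0" --pt "0 0 1 0 0 0" --pt "0 0 0.8 0 0 0" --pt "0 0 0.5 0 0 0" --pt "0 0 0.3 0 0 0" --pt "0 0 0.15 0 0 0" --pt "0 0 0.05 0 0 0" --pt "0 0 0 0 0 0" --pt "0 0 0 0 0 0"

```text
time: 23.0
tool_pos: [0.5461, -0.2838, 0.1081]
ee_rot: [3.14, 0.001, 1.855]
wrist_force: [-0.1, -0.1, -4.7]
width: 0.0333
finger_force: 30.0
```

drive_tool --pt "0 0 0.04 0 0 0" --pt "0 0 0.04 0 0 0" --pt "0 0 0 0 0 0"

```text
time: 23.38
tool_pos: [0.5455, -0.2834, 0.1036]
ee_rot: [-3.141, -0.0, 1.855]
wrist_force: [-0.1, 0.8, -4.9]
width: 0.0336
finger_force: 30.0
```

drive_tool --pt "0 0 0.04 0 0 0" --pt "0 0 0.02 0 0 0" --pt "0 0 0 0 0 0"

```text
time: 23.75
tool_pos: [0.5456, -0.2835, 0.1014]
ee_rot: [-3.142, -0.0, 1.855]
wrist_force: [-0.4, -0.2, -4.9]
width: 0.0337
finger_force: 30.0
```

drive_tool --pt "0 0 0.02 0 0 0" --pt "0 0 0.02 0 0 0" --pt "0 0 0 0 0 0"

```text
time: 24.12
tool_pos: [0.5457, -0.2836, 0.1002]
ee_rot: [3.141, 0.0, 1.855]
wrist_force: [-1.3, -0.6, -3.0]
width: 0.0334
finger_force: 30.0
```

Contact is just starting. One more small step, then release and go back up.

drive_tool --pt "0 0 0.02 0 0 0" --pt "0 0 0 0 0 0"

```text
time: 24.38
tool_pos: [0.5458, -0.2838, 0.1001]
ee_rot: [3.141, 0.001, 1.855]
wrist_force: [-1.7, -0.2, 0.7]
width: 0.0331
finger_force: 30.0
```

drive_tool --pt "0 0 0 0 0 0" --pt "0 0 0 0 0 0" --pt "0 0 0 0 0 0" --pt "0 0 0 0 0 0" --pt "0 0 0 0 0 0" --pt "0 0 -0.3 0 0 0" --pt "0 0 -0.7 0 0 0" --pt "0 0 -1 0 0 0" --pt "0 0 -1 0 0 0" --pt "0 0 -1 0 0 0" --pt "0 0 -1 0 0 0" --pt "0 0 0 0 0 -0.95" --pt "0 0 0 0 0 -0.95" --pt "0 0 0 0 0 -0.95" --pt "0 0 0 0 0 -0.95" --pt "0 0 0 0 0 -0.95" --pt "0 0 0 0 0 -0.95" --pt "0 0 0 0 0 -0.95" --pt "0 0 0 0 0 -0.95" --pt "0 0 0 0 0 0" --gripper 0

```text
time: 26.88
tool_pos: [0.5457, -0.2835, 0.3001]
ee_rot: [-3.142, 0.001, 2.614]
wrist_force: [0.3, -0.5, -0.6]
width: 0.0938
finger_force: 0.0
```

```bash
python3 -c "
from h import *
go(*P['P3'],.3,2.618)
s=snapshot('scene');W=cloud(s); x,y,z=np.moveaxis(W,-1,0)
for k in('near','far'):
  m=(np.hypot(x-P[k][0],y-P[k][1])<.04)&(z>.04)&(z<.2)
  print(k,np.nanmin(W[m],0),np.nanmax(W[m],0))"
```

```text
t 26.88 pos [ 0.5457 -0.2835  0.3001] rpy [-3.142e+00  1.000e-03  2.614e+00] w 0.0938 F [ 0.32 -0.52 -0.61]
units [ 7.170e+00  1.337e+01 -1.000e-02]
turn units [-0.    0.01 -0.04]
near [ 0.48083605 -0.16203797  0.04003624] [ 0.53204958 -0.10795836  0.13247274]
far [ 0.52501767 -0.30607249  0.04021248] [ 0.57661293 -0.25541436  0.13384604]
```

drive_tool --pt "0.478 0.891 0 0 0 0" --pt "0.478 0.891 0 0 0 0" --pt "0.478 0.891 0 0 0 0" --pt "0.478 0.891 0 0 0 0" --pt "0.478 0.891 0 0 0 0" --pt "0.478 0.891 0 0 0 0" --pt "0.478 0.891 0 0 0 0" --pt "0.478 0.891 0 0 0 0" --pt "0.478 0.891 0 0 0 0" --pt "0.478 0.891 0 0 0 0" --pt "0.478 0.891 0 0 0 0" --pt "0.478 0.891 0 0 0 0" --pt "0.478 0.891 0 0 0 0" --pt "0.478 0.891 0 0 0 0" --pt "0.478 0.891 0 0 0 0" --pt "0 0 0 0 0 0" --pt "0 0 0 0 0 0"

```text
time: 29.05
tool_pos: [0.5665, 0.3224, 0.2992]
ee_rot: [-3.141, 0.0, 2.614]
wrist_force: [-0.0, -0.6, 0.2]
width: 0.0942
finger_force: 0.0
```

```bash
python3 -c "
from h import *
go(*P['P3'],.099,2.618)"
```

```text
t 29.05 pos [0.5665 0.3224 0.2992] rpy [-3.141  0.     2.614] w 0.0942 F [-0.01 -0.58  0.23]
units [-0.01  0.03  5.01]
turn units [-0.    0.   -0.04]
```

drive_tool --pt "0 0 1 0 0 0" --pt "0 0 1 0 0 0" --pt "0 0 1 0 0 0" --pt "0 0 0.9 0 0 0" --pt "0 0 0.6 0 0 0" --pt "0 0 0.4 0 0 0" --pt "0 0 0.1 0 0 0" --pt "0 0 0 0 0 0"

```text
time: 30.05
tool_pos: [0.5671, 0.3227, 0.1001]
ee_rot: [3.14, 0.001, 2.614]
wrist_force: [-0.1, -0.0, 0.0]
width: 0.094
finger_force: 0.0
```

drive_tool --pt "0 0 0 0 0 0" --pt "0 0 0 0 0 0" --pt "0 0 0 0 0 0" --pt "0 0 0 0 0 0" --pt "0 0 0 0 0 0" --pt "0 0 0 0 0 0" --pt "0 0 0 0 0 0" --pt "0 0 0 0 0 0" --gripper 1

```text
time: 31.05
tool_pos: [0.5664, 0.3227, 0.099]
ee_rot: [-3.141, -0.0, 2.615]
wrist_force: [-1.0, -0.4, 0.6]
width: 0.0329
finger_force: 30.0
```

drive_tool --pt "0 0 -0.2 0 0 0" --pt "0 0 -0.4 0 0 0" --pt "0 0 -0.8 0 0 0" --pt "0 0 -1 0 0 0" --pt "0 0 -1 0 0 0" --pt "0 0 -1 0 0 0" --pt "0 0 -1 0 0 0" --pt "0 0 -0.6 0 0 0" --pt "0 0 0 0 0 0" --pt "0 0 0 0 0 0"

```text
time: 32.3
tool_pos: [0.5663, 0.3227, 0.338]
ee_rot: [-3.14, -0.001, 2.615]
wrist_force: [0.4, -0.3, -3.5]
width: 0.0338
finger_force: 30.0
```

```bash
python3 -c "
from h import *
F=[]
for i in range(4): snapshot('side'); F.append(get_obs()['wrist_force'][2])
print(np.round(F,2),np.mean(F))
go(*P['mid'],.34,2.618)"
```

```text
[-3.36 -3.29 -2.81 -4.01] -3.3638236466874583
t 32.5 pos [0.5661 0.3227 0.3372] rpy [-3.139e+00 -2.000e-03  2.615e+00] w 0.0334 F [ 0.3   0.21 -4.01]
units [ -5.78 -12.03  -0.05]
turn units [-0.03 -0.02 -0.03]
```

−3.3 N is the middling weight, which fits with the other two. It goes in the middle pocket.

drive_tool --pt "-0.361 -0.752 0 0 0 0" --pt "-0.361 -0.752 0 0 0 0" --pt "-0.361 -0.752 0 0 0 0" --pt "-0.361 -0.752 0 0 0 0" --pt "-0.361 -0.752 0 0 0 0" --pt "-0.361 -0.752 0 0 0 0" --pt "-0.361 -0.752 0 0 0 0" --pt "-0.361 -0.752 0 0 0 0" --pt "-0.361 -0.752 0 0 0 0" --pt "-0.361 -0.752 0 0 0 0" --pt "-0.361 -0.752 0 0 0 0" --pt "-0.361 -0.752 0 0 0 0" --pt "-0.361 -0.752 0 0 0 0" --pt "-0.361 -0.752 0 0 0 0" --pt "-0.361 -0.752 0 0 0 0" --pt "-0.361 -0.752 0 0 0 0" --pt "0 0 0 0 0 0"

```text
time: 34.62
tool_pos: [0.5236, -0.2113, 0.3376]
ee_rot: [-3.141, -0.002, 2.611]
wrist_force: [-0.3, 0.3, -3.3]
width: 0.0332
finger_force: 30.0
```

drive_tool --pt "0 0 0 0 0 0.85" --pt "0 0 0 0 0 0.85" --pt "0 0 0 0 0 0.85" --pt "0 0 0 0 0 0.85" --pt "0 0 0 0 0 0.85" --pt "0 0 0 0 0 0.85" --pt "0 0 0 0 0 0.85" --pt "0 0 0 0 0 0.85" --pt "0 0 0 0 0 0.85" --pt "0 0 0 0 0 0"

```text
time: 35.88
tool_pos: [0.5242, -0.2083, 0.3388]
ee_rot: [-3.141, -0.001, 1.852]
wrist_force: [0.4, -0.2, -2.8]
width: 0.0337
finger_force: 30.0
```

```bash
python3 -c "
from h import *
go(*P['mid'],.100,1.853)
s=snapshot('scene');W=cloud(s); x,y,z=np.moveaxis(W,-1,0); m=(np.hypot(x-.524,y+.2095)<.04)&(z>.14)&(z<.33)
print(np.nanmin(W[m],0),np.nanmax(W[m],0))"
```

```text
t 35.88 pos [ 0.5242 -0.2083  0.3388] rpy [-3.141e+00 -1.000e-03  1.852e+00] w 0.0337 F [ 0.36 -0.24 -2.81]
units [-0.03 -0.01  5.97]
turn units [-0.   -0.01 -0.01]
[ 0.50644141 -0.23274491  0.2434811 ] [ 0.55417182 -0.18155754  0.32991342]
```

drive_tool --pt "-0.02 0 1 0 0 0" --pt "0 0 1 0 0 0" --pt "0 0 1 0 0 0" --pt "0 0 1 0 0 0" --pt "0 0 0.8 0 0 0" --pt "0 0 0.5 0 0 0" --pt "0 0 0.3 0 0 0" --pt "0 0 0.17 0 0 0" --pt "0 0 0.08 0 0 0" --pt "0 0 0.04 0 0 0" --pt "0 0 0 0 0 0" --pt "0 0 0 0 0 0"

```text
time: 37.42
tool_pos: [0.5247, -0.2103, 0.104]
ee_rot: [3.141, 0.001, 1.85]
wrist_force: [-0.5, -0.2, -3.3]
width: 0.0336
finger_force: 30.0
```

drive_tool --pt "0 0 0.02 0 0 0" --pt "0 0 0.02 0 0 0" --pt "0 0 0 0 0 0"

```text
time: 37.8
tool_pos: [0.5244, -0.2101, 0.1018]
ee_rot: [-3.141, -0.0, 1.85]
wrist_force: [0.3, 0.5, -2.7]
width: 0.0334
finger_force: 30.0
```

drive_tool --pt "0 0 0.02 0 0 0" --pt "0 0 0.02 0 0 0" --pt "0 0 0 0 0 0"

```text
time: 38.17
tool_pos: [0.5244, -0.2101, 0.1002]
ee_rot: [-3.141, -0.0, 1.85]
wrist_force: [-0.3, 0.2, -2.2]
width: 0.0333
finger_force: 30.0
```

drive_tool --pt "0 0 0.015 0 0 0" --pt "0 0 0.015 0 0 0" --pt "0 0 0 0 0 0"

```text
time: 38.55
tool_pos: [0.5246, -0.2103, 0.1]
ee_rot: [3.141, 0.001, 1.85]
wrist_force: [-1.5, 0.6, 1.8]
width: 0.0336
finger_force: 30.0
```

The bottle is on the floor, so I'll release and retreat.

drive_tool --pt "0 0 0 0 0 0" --pt "0 0 0 0 0 0" --pt "0 0 0 0 0 0" --pt "0 0 0 0 0 0" --pt "0 0 0 0 0 0" --pt "0 0 -0.3 0 0 0" --pt "0 0 -0.7 0 0 0" --pt "0 0 -1 0 0 0" --pt "0 0 -1 0 0 0" --pt "0 0 -1 0 0 0" --pt "0 0 -1 0 0 0" --pt "0 0 0 0 0 0" --pt "0 0 0 0 0 0" --gripper 0

```text
time: 40.17
tool_pos: [0.5243, -0.2101, 0.2987]
ee_rot: [-3.141, -0.0, 1.85]
wrist_force: [0.2, -0.3, -0.4]
width: 0.094
finger_force: 0.0
```

```bash
python3 -c "
from h import *
s=snapshot('scene');cv2.imwrite('pics/end.png',s['image']);W=cloud(s); x,y,z=np.moveaxis(W,-1,0)
for k in('near','mid','far'):
  m=(np.hypot(x-P[k][0],y-P[k][1])<.036)&(z>.04)&(z<.2)
  print(k,np.nanmin(W[m],0),np.nanmax(W[m],0))
print(get_obs()['time'],get_obs()['tool_pos'])"
```

```text
near [ 0.47989563 -0.16205617  0.04002337] [ 0.53245594 -0.10917474  0.13400657]
mid [ 0.50563362 -0.23609434  0.04000087] [ 0.55524367 -0.18385054  0.13316337]
far [ 0.52477872 -0.30710433  0.0400931 ] [ 0.57487888 -0.2564      0.1333997 ]
40.225 [ 0.52399451 -0.20990438  0.29761407]
```

View pics/end.png

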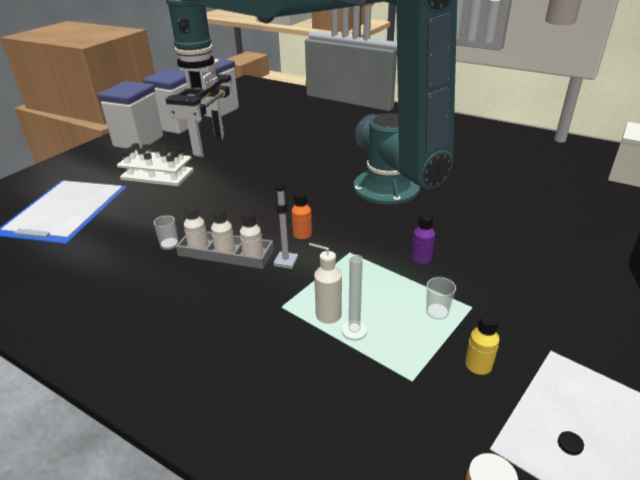

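All three bottles stand upright in the tray pockets at (251,238), (222,233) and (196,230). The glassware is where it was, and the gripper is clear.

```bash
python3 -c "
from bench import close_job
print(close_job())"
```

```text
the job is handed in; nothing more can be done
None
```

The three bottles stand upright in the feed tray in order of weight (lift readings about 1.3, 3.3 and 4.8 N), lightest nearest the post and heaviest farthest. The glassware was left standing where it was, and the job was handed in at about 40 s.

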